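Pack a bearing kit at the spare-parts bench

ROBOT

A 6-joint arm with a two-finger parallel gripper is mounted at the origin on the work surface. World frame = base frame: x ahead of the robot, y to its left, z up, the work surface at z = 0. Lengths are in m, angles in degrees, forces in N, time in s.
With the tool pointing down it reaches from about 0.35 to 0.875 m from the base axis. Payload 4.2 kg.
Tool frame: the origin (TCP) lies midway between the tips of the shut fingers; the grasp point (between the pads) lies 19 mm behind it; z points along the fingers, y is the line along which they close (so a half turn about z gives the same grasp; the last joint's range is limited). The gripper opens to 87 mm and grips with 3 to 60 N. Pads are 19 mm wide; open, the fingers measure 117 mm over their backs; the gripper's body (75 mm by 190 mm) begins 51 mm behind the grasp point.
Start: joints at [89.588, 22.042, 0.453, 0, -68.411, -14.817], TCP at [0.164, 0.603, 0.223] pointing down, gripper open.
Joint ranges: [-179.83, 179.83], [-69.29, 118.12], [-61.27, 80.66], [-181.25, 117.63], [-171.15, -9.14], [-177.46, 177.46]. Speed limits (degrees/s): [159.86, 159.86, 180, 180, 180, 180].

INTERFACE

Orientations are given as a 3x3 rotation matrix whose columns are the frame's x, y, z axes.
In Python, from station import * gives the robot as it stands. The module is installed in compiled form; this text tells all that it offers.
- The arm moves only by the tool servo_tool, never from a script. Its argument "deltas" is a list of rows, each an object of numbers: "tx", "ty", "tz": the shift along the tool's x, y, z in mm; "ax", "ay", "az": the turn, a rotation vector about the tool's x, y, z in rad; "claw": the finger opening in mm, from 0 to 87. In form: [{"tx": .., "ty": .., "tz": .., "ax": .., "ay": .., "az": .., "claw": ..}, ...]. A call has 1 to 12 rows; each row is the pose to reach, as a shift and turn from the pose commanded when the call began, along the tool's axes at that moment; what a row does not reach only later rows make up. A row lasts 1/12 s, in which the tool goes at most 41.7 mm and 7.16 degrees, less where a joint would pass 70% of its speed; a pose out of reach is approached as far as the arm can. A call with a gripper value outside its range is refused whole. The fingers move at their own pace and stop on an object; the grip force is fixed at half the most. Time passes only in rows, so rows that repeat a pose let the fingers close. It gives the time, the measured TCP pose, the force, the opening and the grip force at its end, in the units of the state.
- sense(): the state, without advancing time (a new reading comes with each control period).
- capture(name): name is "side" or "top" or "wrist"; returns the picture (480x640x3 uint8, blue, green, red); there is no depth.
- calibration(name): a dict with "fx", "fy", "cx", "cy" (pixels), "cam_to_world" (4x4, takes a point from camera to world coordinates); the wrist camera has in their place "hand_eye" (4x4, takes a point from camera to tool coordinates, whose origin is the TCP and whose axes are the flange's). Camera axes: x right, y down, z forward; pixel columns grow to the right and rows downward; lengths in m; the calibration is good to about 2 mm. The wrist camera is an equidistant fisheye: a pixel r from the principal point sees the ray r / f radians off the axis. A picture is of the moment at which its call begins: read the wrist's pose just before it. calibration takes no time and is no camera call.
- finish_job(): hands the job in; it is judged then, once.
Trained networks look in the newest picture that a camera, given by its name, has taken for a name from the list of things; names that differ only in an ending like _2 or _b are one class to them, and where a whole thing is asked for, a point or a joint stands for the part that bears it (a point fixed in the world has none). Each returns a list of dicts, best first, with "confidence" (0 to 1); they miss things now and then, are a little off and sometimes report something else, mostly with a low value. They report only what shows in the picture. A call takes as long as a camera call. They do not tell look-alikes from the thing itself.
- recognise(label, camera): "xyz" ([x, y, z] in m, in the coordinates of the camera as it stood for that picture, good to about 4 mm: the middle of the surface that is visible of it).
- trace(label, camera): "mask" (480x640 bool, what is visible of it).
The state is a dict: "time_s": time; "joints": joint angles; "joint_velocities": joint speeds; "effort": joint torques, N m; "tcp_pos": TCP position; "ee_rot": TCP orientation; "wrist_force": force on the tool from outside, world axes, zero at the start; "moment": the same for the moment, N m; "gripper_width": opening from 0.0 (shut) to 1.0 (fully open); "gripper_force": force on a finger pad.
Only numpy, scipy, OpenCV 4.12 (cv2) and the standard library are available. Lean on these libraries where they do the work, as an engineer would, in place of code of your own. Each camera call takes 0.05 s, during which the arm holds its last target. There are 200 camera calls.

TASK

Pack the spare-parts kit in the divided cardboard tray: stand the larger pulley in the largest bay, the pillow block in the long narrow bay with its foot along the bay, the fork end (the slotted block) in the short wide bay and the flanged bush in the smallest bay, each upright and flat on the tray's floor. Lower each part gently to the floor rather than dropping it. Leave the small pulley, the plain bush, the unslotted block, the tape roll and the stock bin where they are.

Things in the scene. Friction and masses are not known exactly. Their poses are not given: they have to be found in the camera images.
- tray: Fixed open cardboard tray, 204 (x) by 170 mm (y) outside, turned up to 17 deg; rim and the cross of dividers 20 mm high, walls 4, floor 4 mm thick. Origin: centre of underside, z up. Bays in its frame, centre (x, y), clear size x by y, mm: largest (-38, -35) 120 by 92; long narrow (-38, 48) 120 by 66; short wide (62, -35) 72 by 92; smallest (62, 48) 72 by 66.
- big_pulley: WANTED, for the largest bay. The larger of two aluminium belt pulleys: disc of 54 mm diameter, 36 mm high, a groove 6 mm deep around it between 8 and 22 mm above the underside, full diameter above and below; small dark bore in the top. Stands upright; origin: centre of underside, z up.
- pillow_block: WANTED, for the long narrow bay, its foot along the bay. Grey cast pillow-block bearing: foot 96 mm (its x) by 32 mm (its y), 10 mm high; on its middle a round-topped housing 44 mm long (x), 30 mm thick (y), whose top is 46 mm above the underside; flat sides facing +y and -y, to be gripped 30 mm apart. Stands upright; origin: centre of underside, z up.
- fork_end: WANTED, for the short wide bay. Steel fork end (clevis): block 44 mm (its x) by 30 mm (its y), 46 mm high, with an 18 mm wide, 22 mm deep slot across the middle of its top, running along y and leaving two prongs 13 mm thick; it can be gripped over the prongs, 44 mm apart along x. Stands upright; origin: centre of underside, z up.
- flanged_bush: WANTED, for the smallest bay. Brass bush with a flange at its foot: barrel 32 mm diameter, 44 mm high, bored 20 mm; flange 50 mm diameter, 6 mm thick at the underside. Stands upright; origin: centre of underside, z up.
- small_pulley: NOT wanted: the smaller aluminium pulley, 34 mm diameter, 36 mm high, otherwise like the larger. Stands upright; origin: centre of underside, z up.
- plain_bush: NOT wanted: brass bush without a flange, 32 mm diameter, 44 mm high, bored 20 mm. Stands upright; origin: centre of underside, z up.
- solid_block: NOT wanted: solid steel block 44 mm (its x) by 30 mm (its y), 46 mm high, without a slot. Stands upright; origin: centre of underside, z up.
- tape_roll: Bystander: a roll of brown packing tape standing flat among the parts, 76 mm diameter, 48 mm high, 52 mm hole. Origin: centre of its underside.
- stock_bin: Bystander: an open cardboard stock bin full of small parts, 190 mm (its x) by 140 mm (its y), 65 mm high (contents stay below the rim), undivided, on the other side of the bench from the tray. Origin: centre of its underside.
Things that resemble listed ones, but are neither listed nor needed, are in the scene too. What is shaped like the fork_end but pink is not meant. What is shaped like the big_pulley but green is not meant.

How it is judged:
By the outcome, as a careful person would: the job done as asked, in the order asked, and still so for the second after the job is handed in, with the robot touching nothing.
It also fails if it takes over 96 s, if anything falls off the work surface, if the arm or the gripper's body presses on something with over 40 N, if the wrist force passes 120 N, or if a joint passes its speed limit or range.

## Working session

There is one attempt and no reset: what is moved stays moved. The work goes in short steps, Python scripts to look and compute and a tool call to move; the robot and the scene stay as the last step left them, time stands still between calls to the robot, and variables do not carry over. Pictures are saved under pics/ and viewed, at most 14 in all, crops included, and the job is handed in when it is done.

Besides the shell and the picture viewer there is one more tool, called after "Call:" as name(argument=value, ...) on one line, values as JSON. servo_tool: Moves the arm, as the interface text tells. Its arguments: {"type":"object","properties":{"deltas":{"type":"array","items":{"type":"object","properties":{"tx":{"type":"number"},"ty":{"type":"number"},"tz":{"type":"number"},"ax":{"type":"number"},"ay":{"type":"number"},"az":{"type":"number"},"claw":{"type":"number"}}}}},"required":["deltas"]}

```bash
mkdir -p pics
cat > h.py <<'E'
from station import *
import numpy as np, cv2
def towld(cam,p):
    return (np.array(calibration(cam)["cam_to_world"])@np.r_[p,1])[:3]
E
python3 - <<'E'
from h import *
s=sense(); print(s['time_s'],s['tcp_pos'],np.round(s['ee_rot'],3).tolist(),s['gripper_width'])
for c in ("top","side"):
    im=capture(c); cv2.imwrite(f"pics/{c}0.png",im)
    k=calibration(c); print(c,k['fx'],k['cx'],k['cy'],np.round(k['cam_to_world'],3).tolist())
for l in "tray big_pulley pillow_block fork_end flanged_bush small_pulley plain_bush solid_block tape_roll stock_bin".split():
    for d in recognise(l,"top"):
        if d['confidence']>.3: print(l,round(d['confidence'],2),np.round(towld("top",d['xyz']),3))
E
```

```text
0.0 [0.16398344 0.60246208 0.22143223] [[0.965, -0.263, -0.0], [-0.263, -0.965, -0.002], [0.0, 0.002, -1.0]] 0.999507013152049
top 569.6063081020426 315.21369082642434 256.83571709444004 [[0.024, -0.995, 0.096, 0.452], [-1.0, -0.024, 0.002, -0.008], [-0.0, -0.096, -0.995, 0.932], [0.0, 0.0, 0.0, 1.0]]
side 539.1209627965128 309.8567321418483 236.8236251903309 [[0.965, -0.125, 0.23, 0.307], [-0.261, -0.529, 0.807, -0.829], [0.021, -0.839, -0.544, 0.586], [0.0, 0.0, 0.0, 1.0]]
tray 0.8 [0.534 0.297 0.002]
big_pulley 0.96 [0.444 0.111 0.036]
big_pulley 0.78 [0.351 0.044 0.032]
pillow_block 0.72 [ 0.671 -0.011  0.01 ]
fork_end 0.71 [0.706 0.195 0.034]
fork_end 0.63 [0.549 0.118 0.045]
flanged_bush 0.73 [ 0.449 -0.104  0.009]
flanged_bush 0.39 [0.66  0.112 0.043]
small_pulley 0.93 [ 0.677 -0.109  0.04 ]
plain_bush 0.72 [ 0.561 -0.116  0.046]
plain_bush 0.33 [0.562 0.006 0.049]
solid_block 0.68 [0.662 0.114 0.042]
tape_roll 0.68 [0.536 0.293 0.004]
tape_roll 0.56 [0.56  0.006 0.049]
stock_bin 0.97 [ 0.541 -0.296  0.053]
```

View pics/top0.png

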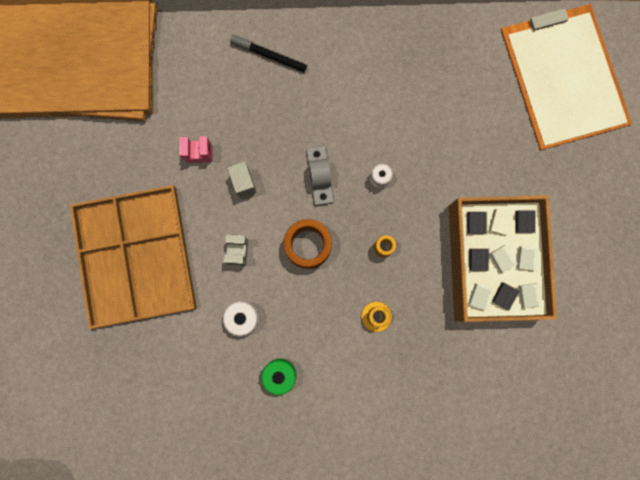

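View pics/side0.png

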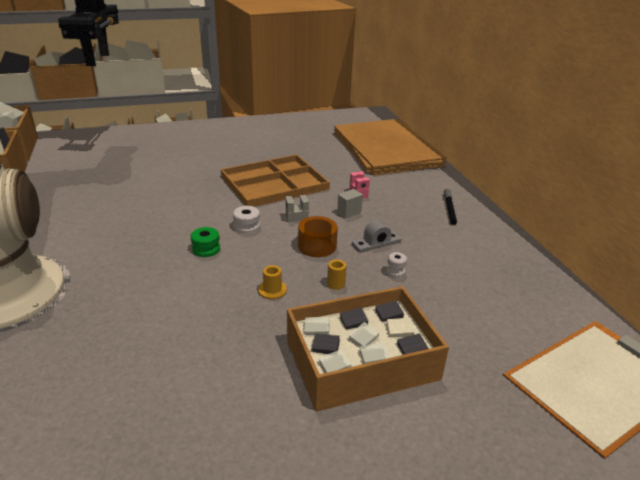

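The top view shows the tray at about (132,257), with its largest bay bottom right. The big pulley is at (240,320), the fork at (235,250), the pillow block at (320,176) and the flanged bush at (377,317). The green pulley (279,377) and pink fork (195,150) are decoys. Next I'll fit model silhouettes to the traced masks.

```bash
cat >> h.py <<'E'
from scipy.optimize import minimize
def box(x0,x1,y0,y1,z0,z1): return np.array([[x,y,z] for x in(x0,x1) for y in(y0,y1) for z in(z0,z1)])/1e3
def cyl(d,z0,z1):
    a=np.linspace(0,2*np.pi,40,endpoint=False); c=np.c_[np.cos(a),np.sin(a)]*d/2
    return np.vstack([np.c_[c,np.full(40,z)] for z in(z0,z1)])/1e3
a=np.linspace(0,np.pi,20)
prof=np.r_[np.c_[22*np.cos(a),24+22*np.sin(a)],[[-22,0],[22,0]]]
house=np.vstack([np.c_[prof[:,0],np.full(22,y),prof[:,1]] for y in(-15,15)])/1e3
M=dict(tray=[box(-102,102,-85,85,0,20)],big_pulley=[cyl(54,0,8),cyl(42,8,22),cyl(54,22,36)],
 pillow_block=[box(-48,48,-16,16,0,10),house],
 fork_end=[box(-22,22,-15,15,0,24),box(-22,-9,-15,15,0,46),box(9,22,-15,15,0,46)],
 flanged_bush=[cyl(50,0,6),cyl(32,0,44)])
def proj(c,P):
    k=calibration(c);T=np.linalg.inv(np.array(k["cam_to_world"]));q=P@T[:3,:3].T+T[:3,3]
    return np.c_[k['fx']*q[:,0]/q[:,2]+k['cx'],k['fy']*q[:,1]/q[:,2]+k['cy']]
def render(c,l,p,z=0):
    m=np.zeros((480,640),np.uint8);C,S=np.cos(p[2]),np.sin(p[2])
    for P in M[l]:
        W=np.c_[C*P[:,0]-S*P[:,1]+p[0],S*P[:,0]+C*P[:,1]+p[1],P[:,2]+z]
        h=cv2.convexHull((proj(c,W)).astype(np.float32))
        cv2.fillConvexPoly(m,np.round(h*16).astype(np.int32),1,cv2.LINE_8,4)
    return m>0
def fit(l,masks,p0,yaws,z=0):
    def cost(v):
        p=(v[0]/1e3+p0[0],v[1]/1e3+p0[1],v[2]/50); r=0
        for c,m in masks.items():
            R=render(c,l,p,z); r+=1-(R&m).sum()/(R|m).sum()
        return r/len(masks)
    best=min((minimize(cost,[0,0,y*50],method='Nelder-Mead',options=dict(initial_simplex=np.array([[0,0,y*50],[8,0,y*50],[0,8,y*50],[3,3,y*50+8]]),xatol=.05,fatol=1e-4,maxiter=150)) for y in yaws),key=lambda r:r.fun)
    v=best.x; return np.array([v[0]/1e3+p0[0],v[1]/1e3+p0[1],np.degrees(v[2]/50)]),best.fun
E
cat > meas.py <<'E'
from h import *
G=dict(tray=(.52,.297),big_pulley=(.444,.111),pillow_block=(.671,-.011),fork_end=(.549,.118),flanged_bush=(.449,-.104))
for c in ("top","side"): capture(c)
vis=cv2.imread("pics/top0.png")
for l,g in G.items():
    ms={}
    for c in ("top","side"):
        q=proj(c,np.array([[*g,.015]]))[0]; b=None
        for d in trace(l,c):
            m=np.array(d['mask']); ys,xs=np.nonzero(m)
            if len(xs) and np.hypot(xs.mean()-q[0],ys.mean()-q[1])<22 and b is None:
                b=m.astype(np.uint8)
                if l in('tray',): 
                    b=cv2.fillPoly(b,[cv2.convexHull(np.c_[xs,ys].astype(np.int32))],1)
                b=b>0;print(l,c,round(d['confidence'],2),b.sum())
        if b is not None: ms[c]=b
    yaws=[0] if l in('big_pulley','flanged_bush') else [.1] if l=='tray' else np.radians([0,30,60,90,120,150])
    for sub in ([ms]+[{k:v} for k,v in ms.items()] if len(ms)>1 else [ms]):
        if sub:
            p,f=fit(l,sub,g,yaws); print(l,list(sub),np.round(p,4),round(f,3))
            if sub is ms: 
                cs,_=cv2.findContours(render("top",l,(p[0],p[1],np.radians(p[2]))).astype(np.uint8),0,2); cv2.drawContours(vis,cs,-1,(255,0,255),1)
cv2.imwrite("pics/fit.png",cv2.resize(vis[130:350,60:420],None,fx=2.2,fy=2.2))
E
python3 meas.py
```

```text
tray side 0.87 3734
tray ['side'] [ 0.5329  0.2903 12.898 ] 0.02
big_pulley top 0.85 978
big_pulley side 0.88 642
big_pulley ['top', 'side'] [0.4386 0.1105 7.3658] 0.105
big_pulley ['top'] [0.4398 0.1113 6.0659] 0.073
big_pulley ['side'] [ 0.437   0.1097 18.757 ] 0.116
pillow_block top 0.94 1118
pillow_block side 0.9 972
pillow_block ['top', 'side'] [ 0.6757 -0.0095  9.0763] 0.072Traceback (most recent call last):
  File "meas.py", line 20, in <module>
    p,f=fit(l,sub,g,yaws); print(l,list(sub),np.round(p,4),round(f,3))
        ~~~^^^^^^^^^^^^^^
  File "h.py", line 33, in fit
    best=min((minimize(cost,[0,0,y*50],method='Nelder-Mead',options=dict(initial_simplex=np.array([[0,0,y*50],[8,0,y*50],[0,8,y*50],[3,3,y*50+8]]),xatol=.05,fatol=1e-4,maxiter=150)) for y in yaws),key=lambda r:r.fun)
  File "h.py", line 33, in <genexpr>
    best=min((minimize(cost,[0,0,y*50],method='Nelder-Mead',options=dict(initial_simplex=np.array([[0,0,y*50],[8,0,y*50],[0,8,y*50],[3,3,y*50+8]]),xatol=.05,fatol=1e-4,maxiter=150)) for y in yaws),key=lambda r:r.fun)
              ~~~~~~~~^^^^^^^^^^^^^^^^^^^^^^^^^^^^^^^^^^^^^^^^^^^^^^^^^^^^^^^^^^^^^^^^^^^^^^^^^^^^^^^^^^^^^^^^^^^^^^^^^^^^^^^^^^^^^^^^^^^^^^^^^^^^^^^^^^^^^^^^^^^^^^^^^^^^^^^^^^^^^^^
    res = _minimize_neldermead(fun, x0, args, callback, bounds=bounds,
                               **options)
    fsim[j] = func(sim[j])
              ~~~~^^^^^^^^
    fx = function(np.copy(x), *(wrapper_args + args))
  File "h.py", line 31, in cost
    R=render(c,l,p,z); r+=1-(R&m).sum()/(R|m).sum()
  File "h.py", line 24, in render
    h=cv2.convexHull((proj(c,W)).astype(np.float32))
                      ~~~~^^^^^
  File "h.py", line 18, in proj
    k=calibration(c);T=np.linalg.inv(np.array(k["cam_to_world"]));q=P@T[:3,:3].T+T[:3,3]
ValueError: time passes only in moves, steps and waits
```

```bash
sed -i 's/^def towld/_K={}\ndef cal(c):\n    if c not in _K: _K[c]=calibration(c)\n    return _K[c]\ndef towld/; s/k=calibration(c)/k=cal(c)/; s/calibration(cam)/cal(cam)/' h.py
sed -i 's/<22/<35/; s/tray=(.52,.297)/tray=(.533,.29)/' meas.py; python3 meas.py; python3 -c "
from h import *
# tray from picture corners (outer rim top z=.02)
k=cal('top');T=np.array(k['cam_to_world'])
w=[]
for u,v in [(73,205),(174,187),(193,308),(92,327)]:
    d=T[:3,:3]@[(u-k['cx'])/k['fx'],(v-k['cy'])/k['fy'],1]; w.append((T[:3,3]+d*(.02-T[2,3])/d[2])[:2])
w=np.array(w);print(np.round(w,3).tolist(),w.mean(0),[np.linalg.norm(w[i]-w[i-1]).round(3) for i in range(4)])
print(sense()['time_s'])"
```

```text
tray top 0.68 14092
tray side 0.71 3888
tray ['top', 'side'] [ 0.5348  0.2909 12.3048] 0.028
tray ['top'] [ 0.5355  0.2903 12.2337] 0.014
tray ['side'] [ 0.5324  0.2898 12.7718] 0.029
big_pulley top 0.75 1017
big_pulley side 0.64 617
big_pulley ['top', 'side'] [0.4402 0.1097 7.3634] 0.106
big_pulley ['top'] [0.4405 0.1099 8.7963] 0.041
big_pulley ['side'] [0.4387 0.1127 1.2961] 0.147
pillow_block top 0.79 1104
pillow_block side 0.91 915
pillow_block ['top', 'side'] [ 6.7590e-01 -9.1000e-03  9.7579e+00] 0.095
pillow_block ['top'] [ 6.775000e-01 -9.900000e-03  1.892143e+02] 0.098
pillow_block ['side'] [ 6.754000e-01 -7.900000e-03  1.931636e+02] 0.073
fork_end top 0.67 654
fork_end side 0.63 489
fork_end ['top', 'side'] [ 0.5469  0.1225 -4.6797] 0.115
fork_end ['top'] [5.475000e-01 1.223000e-01 1.792762e+02] 0.064
fork_end ['side'] [ 0.5459  0.1233 -7.719 ] 0.117
flanged_bush top 0.86 699
flanged_bush side 0.71 664
flanged_bush ['top', 'side'] [ 0.4475 -0.1061  1.6447] 0.15
flanged_bush ['top'] [ 0.4477 -0.1062  9.6371] 0.129
flanged_bush ['side'] [ 0.4477 -0.1039  1.2053] 0.165
[[0.615, 0.39], [0.649, 0.227], [0.453, 0.188], [0.419, 0.347]] [0.53399534 0.2879005 ] [np.float64(0.2), np.float64(0.166), np.float64(0.199), np.float64(0.163)]
1.6
```

View pics/fit.png

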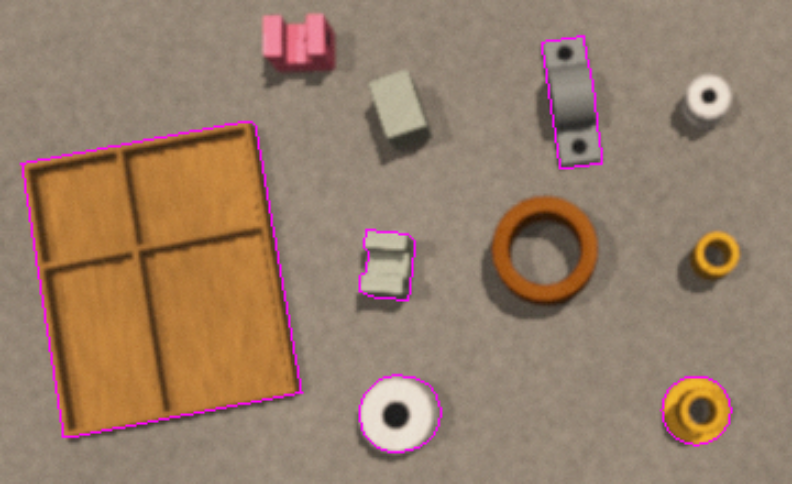

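The outlines fit well. The tray is at (0.5355, 0.2905) with yaw 12.2°, and the four parts are located. I'll start with the pulley.

```bash
cat > plan.py <<'E'
import sys
from h import *
TR=(.5355,.2905,np.radians(12.2))
def bay(x,y): C,S=np.cos(TR[2]),np.sin(TR[2]); return np.array([TR[0]+(C*x-S*y)/1e3,TR[1]+(S*x+C*y)/1e3])
def plan(angle,*pts):
    s=sense();R=np.array(s['ee_rot']);p=np.array(s['tcp_pos'])
    cur=np.degrees(np.arctan2(R[1,1],R[0,1])); d=(angle-cur+90)%180-90
    print("t",round(s['time_s'],2),"p",p.round(4),"yang",cur.round(1),"az",-np.radians(d).round(3),"j6",round(s['joints'][5]),"w",round(s['gripper_width']*87,1),"F",np.round(s['wrist_force'],1),round(s['gripper_force'],1))
    for q in pts: print((R.T@(np.array(q)-p)*1e3).round(1))
E
python3 -c "
from plan import *
plan(192.2,(.440,.110,.12),(.440,.110,.011))"
```

```text
t 1.6 p [0.1642 0.603  0.2226] yang -105.2 az 1.092 j6 -15 w 87.3 F [0.1 0.4 0.3] 0.0
[395.7 403.3 102.6]
[395.7 403.3 211.6]
```

Call:
servo_tool(deltas=[{"tx": 396,"ty": 403,"tz": 103,"az": 1.09,"claw": 87},{"tx": 396,"ty": 403,"tz": 103,"az": 1.09,"claw": 87},{"tx": 396,"ty": 403,"tz": 103,"az": 1.09,"claw": 87},{"tx": 396,"ty": 403,"tz": 103,"az": 1.09,"claw": 87},{"tx": 396,"ty": 403,"tz": 103,"az": 1.09,"claw": 87},{"tx": 396,"ty": 403,"tz": 103,"az": 1.09,"claw": 87},{"tx": 396,"ty": 403,"tz": 103,"az": 1.09,"claw": 87},{"tx": 396,"ty": 403,"tz": 103,"az": 1.09,"claw": 87},{"tx": 396,"ty": 403,"tz": 103,"az": 1.09,"claw": 87},{"tx": 396,"ty": 403,"tz": 103,"az": 1.09,"claw": 87},{"tx": 396,"ty": 403,"tz": 103,"az": 1.09,"claw": 87},{"tx": 396,"ty": 403,"tz": 103,"az": 1.09,"claw": 87}])

```text
schema error: expected keys tx, ty, tz, ax, ay, az, claw
```

Call:
servo_tool(deltas=[{"tx": 0,"ty": 0,"tz": 0},{"tx": 0,"ty": 0,"tz": 0}])

```text
schema error: expected keys tx, ty, tz, ax, ay, az, claw
```

```bash
python3 -c "
from plan import *
plan(192.2,(.440,.110,.12),(.440,.110,.011))"
```

```text
t 1.6 p [0.1642 0.603  0.2226] yang -105.2 az 1.092 j6 -15 w 87.3 F [0.1 0.4 0.3] 0.0
[395.7 403.3 102.6]
[395.7 403.3 211.6]
```

Call:
servo_tool(deltas=[{"tx": 396,"ty": 403,"tz": 103,"ax": 0,"ay": 0,"az": 1.09,"claw": 87},{"tx": 396,"ty": 403,"tz": 103,"ax": 0,"ay": 0,"az": 1.09,"claw": 87},{"tx": 396,"ty": 403,"tz": 103,"ax": 0,"ay": 0,"az": 1.09,"claw": 87},{"tx": 396,"ty": 403,"tz": 103,"ax": 0,"ay": 0,"az": 1.09,"claw": 87},{"tx": 396,"ty": 403,"tz": 103,"ax": 0,"ay": 0,"az": 1.09,"claw": 87},{"tx": 396,"ty": 403,"tz": 103,"ax": 0,"ay": 0,"az": 1.09,"claw": 87},{"tx": 396,"ty": 403,"tz": 103,"ax": 0,"ay": 0,"az": 1.09,"claw": 87},{"tx": 396,"ty": 403,"tz": 103,"ax": 0,"ay": 0,"az": 1.09,"claw": 87},{"tx": 396,"ty": 403,"tz": 103,"ax": 0,"ay": 0,"az": 1.09,"claw": 87},{"tx": 396,"ty": 403,"tz": 103,"ax": 0,"ay": 0,"az": 1.09,"claw": 87},{"tx": 396,"ty": 403,"tz": 103,"ax": 0,"ay": 0,"az": 1.09,"claw": 87},{"tx": 396,"ty": 403,"tz": 103,"ax": 0,"ay": 0,"az": 1.09,"claw": 87}])

```text
time_s: 2.6
tcp_pos: [0.4054, 0.1723, 0.1331]
ee_rot: [[0.214, -0.977, 0.001], [-0.977, -0.214, 0.001], [-0.001, -0.001, -1.0]]
wrist_force: [0.6, 1.2, 0.0]
gripper_width: 1.003
gripper_force: 0.0
```

```bash
python3 -c "
from plan import *
plan(192.2,(.440,.110,.12),(.440,.110,.011))"
```

```text
t 2.6 p [0.4054 0.1723 0.1331] yang -167.6 az 0.003 j6 -32 w 87.2 F [0.6 1.2 0. ] 0.0
[ 68.3 -20.5  13.1]
[ 68.4 -20.3 122.1]
```

Call:
servo_tool(deltas=[{"tx": 50,"ty": -15,"tz": 10,"ax": 0,"ay": 0,"az": 0,"claw": 87},{"tx": 57,"ty": -18,"tz": 12,"ax": 0,"ay": 0,"az": 0,"claw": 87},{"tx": 57,"ty": -18,"tz": 12,"ax": 0,"ay": 0,"az": 0,"claw": 87}])

```text
time_s: 2.85
tcp_pos: [0.4351, 0.119, 0.12]
ee_rot: [[0.208, -0.978, -0.002], [-0.978, -0.208, -0.001], [0.001, 0.002, -1.0]]
wrist_force: [-0.2, 1.2, -1.2]
gripper_width: 1.002
gripper_force: 0.0
```

```bash
python3 -c "
from plan import *
plan(192.2,(.440,.110,.12),(.440,.110,.011))
cv2.imwrite('pics/w1.png',capture('wrist'))
k=calibration('wrist');print(k)
capture('side')
for d in recognise('big_pulley','wrist')[:2]: 
    s=sense();R=np.array(s['ee_rot']);print(d['confidence'],np.array(s['tcp_pos'])+R@(np.array(k['hand_eye'])@np.r_[d['xyz'],1])[:3])
"
```

```text
t 2.85 p [0.4351 0.119  0.12  ] yang -168.0 az -0.003 j6 -24 w 87.2 F [-0.2  1.2 -1.2] 0.0
[ 9.8 -3.  -0. ]
[  9.7  -3.2 109. ]
{'fx': 371.64829954431775, 'fy': 371.64829954431775, 'cx': 319.3983908037108, 'cy': 241.03732303837512, 'hand_eye': array([[-1.29864288e-04, -9.69156287e-01, -2.46446900e-01,
         6.73373846e-02],
       [ 9.99999248e-01,  1.74606337e-04, -1.21358808e-03,
         8.63012287e-04],
       [ 1.21918771e-03, -2.46446872e-01,  9.69155536e-01,
        -1.63057857e-01],
       [ 0.00000000e+00,  0.00000000e+00,  0.00000000e+00,
         1.00000000e+00]])}
0.74 [0.43494936 0.11042629 0.04313405]
0.7 [0.35240496 0.04911857 0.04189886]
```

View pics/w1.png

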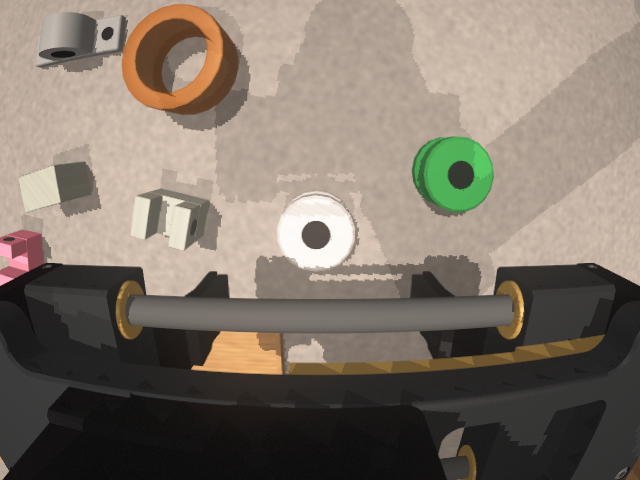

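The white pulley's bore is at (316,235) in the wrist view. That puts it (8.5, -1.8) mm off in the tool frame, which agrees with the plan. I'll descend and grip.

Call:
servo_tool(deltas=[{"tx": 9,"ty": -2.5,"tz": 30,"ax": 0,"ay": 0,"az": 0,"claw": 87},{"tx": 9,"ty": -2.5,"tz": 60,"ax": 0,"ay": 0,"az": 0,"claw": 87},{"tx": 9,"ty": -2.5,"tz": 85,"ax": 0,"ay": 0,"az": 0,"claw": 87},{"tx": 9,"ty": -2.5,"tz": 100,"ax": 0,"ay": 0,"az": 0,"claw": 87},{"tx": 9,"ty": -2.5,"tz": 109,"ax": 0,"ay": 0,"az": 0,"claw": 87},{"tx": 9,"ty": -2.5,"tz": 109,"ax": 0,"ay": 0,"az": 0,"claw": 75},{"tx": 9,"ty": -2.5,"tz": 109,"ax": 0,"ay": 0,"az": 0,"claw": 40},{"tx": 9,"ty": -2.5,"tz": 109,"ax": 0,"ay": 0,"az": 0,"claw": 40},{"tx": 9,"ty": -2.5,"tz": 109,"ax": 0,"ay": 0,"az": 0,"claw": 40},{"tx": 9,"ty": -2.5,"tz": 109,"ax": 0,"ay": 0,"az": 0,"claw": 40},{"tx": 9,"ty": -2.5,"tz": 109,"ax": 0,"ay": 0,"az": 0,"claw": 40},{"tx": 9,"ty": -2.5,"tz": 109,"ax": 0,"ay": 0,"az": 0,"claw": 40}])

```text
time_s: 4.0
tcp_pos: [0.439, 0.1141, 0.0125]
ee_rot: [[0.213, -0.977, 0.001], [-0.977, -0.213, 0.001], [-0.0, -0.001, -1.0]]
wrist_force: [-1.2, 1.1, 3.5]
gripper_width: 0.605
gripper_force: 30.0
```

```bash
python3 -c "
from plan import *
b=bay(-38,-35);print(b)
plan(192.2,(.44,.11,.12),(*b,.12),(*b,.016))
"
```

```text
[0.50575456 0.2482601 ]
t 4.0 p [0.439  0.1141 0.0125] yang -167.7 az 0.002 j6 -23 w 52.7 F [-1.2  1.1  3.5] 30.0
[   4.1   -0.2 -107.5]
[-116.9  -94.  -107.3]
[-116.9  -93.9   -3.3]
```

Call:
servo_tool(deltas=[{"tx": 0,"ty": 0,"tz": -25,"ax": 0,"ay": 0,"az": 0,"claw": 40},{"tx": 0,"ty": 0,"tz": -60,"ax": 0,"ay": 0,"az": 0,"claw": 40},{"tx": -30,"ty": -24,"tz": -65,"ax": 0,"ay": 0,"az": 0,"claw": 40},{"tx": -60,"ty": -48,"tz": -65,"ax": 0,"ay": 0,"az": 0,"claw": 40},{"tx": -90,"ty": -72,"tz": -65,"ax": 0,"ay": 0,"az": 0,"claw": 40},{"tx": -112,"ty": -90,"tz": -65,"ax": 0,"ay": 0,"az": 0,"claw": 40},{"tx": -118,"ty": -94,"tz": -65,"ax": 0,"ay": 0,"az": 0,"claw": 40},{"tx": -118,"ty": -94,"tz": -50,"ax": 0,"ay": 0,"az": 0,"claw": 40},{"tx": -118,"ty": -94,"tz": -30,"ax": 0,"ay": 0,"az": 0,"claw": 40},{"tx": -118,"ty": -94,"tz": -20,"ax": 0,"ay": 0,"az": 0,"claw": 40},{"tx": -118,"ty": -94,"tz": -15,"ax": 0,"ay": 0,"az": 0,"claw": 40},{"tx": -118,"ty": -94,"tz": -15,"ax": 0,"ay": 0,"az": 0,"claw": 40}])

```text
time_s: 5.0
tcp_pos: [0.5045, 0.2481, 0.0255]
ee_rot: [[0.213, -0.977, -0.003], [-0.977, -0.213, -0.002], [0.002, 0.003, -1.0]]
wrist_force: [-0.4, 0.4, -2.0]
gripper_width: 0.605
gripper_force: 30.0
```

```bash
python3 -c "
from plan import *
b=bay(-38,-35);print(b)
plan(192.2,(*b,.0165))
cv2.imwrite('pics/s1.png',cv2.resize(capture('side')[130:280,180:400],None,fx=3,fy=3))
"
```

```text
[0.50575456 0.2482601 ]
t 5.0 p [0.5045 0.2481 0.0255] yang -167.7 az 0.002 j6 -30 w 52.6 F [-0.4  0.4 -2. ] 30.0
[ 0.1 -1.3  9. ]
```

View pics/s1.png

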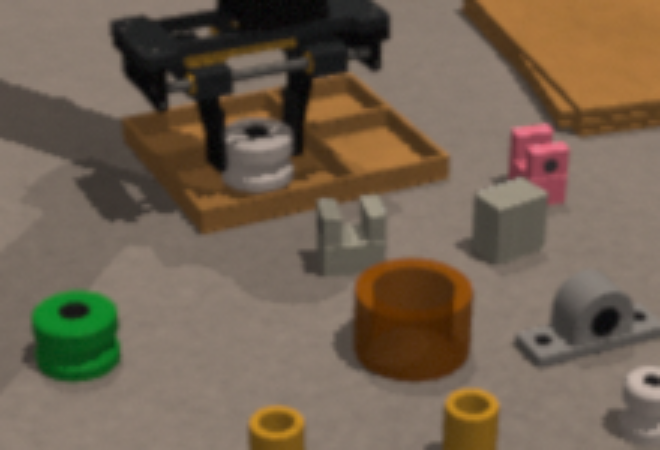

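The side view shows the pulley held level inside the largest bay. Next I'll lower it slowly.

Call:
servo_tool(deltas=[{"tx": 0,"ty": 0,"tz": 3,"ax": 0,"ay": 0,"az": 0,"claw": 40},{"tx": 0,"ty": 0,"tz": 6,"ax": 0,"ay": 0,"az": 0,"claw": 40},{"tx": 0,"ty": 0,"tz": 7.5,"ax": 0,"ay": 0,"az": 0,"claw": 40},{"tx": 0,"ty": 0,"tz": 8.5,"ax": 0,"ay": 0,"az": 0,"claw": 40},{"tx": 0,"ty": 0,"tz": 8.5,"ax": 0,"ay": 0,"az": 0,"claw": 40}])

```text
time_s: 5.47
tcp_pos: [0.5054, 0.2491, 0.0184]
ee_rot: [[0.213, -0.977, 0.0], [-0.977, -0.213, 0.0], [-0.0, -0.0, -1.0]]
wrist_force: [1.1, -0.6, -1.5]
gripper_width: 0.605
gripper_force: 30.0
```

Call:
servo_tool(deltas=[{"tx": 0,"ty": 0,"tz": 0.7,"ax": 0,"ay": 0,"az": 0,"claw": 40},{"tx": 0,"ty": 0,"tz": 1.4,"ax": 0,"ay": 0,"az": 0,"claw": 40},{"tx": 0,"ty": 0,"tz": 1.4,"ax": 0,"ay": 0,"az": 0,"claw": 40}])

```text
time_s: 5.72
tcp_pos: [0.5054, 0.2492, 0.0169]
ee_rot: [[0.213, -0.977, -0.0], [-0.977, -0.213, 0.0], [-0.0, 0.0, -1.0]]
wrist_force: [-0.9, -0.1, -1.6]
gripper_width: 0.606
gripper_force: 30.0
```

Call:
servo_tool(deltas=[{"tx": 0,"ty": 0,"tz": 0.5,"ax": 0,"ay": 0,"az": 0,"claw": 40},{"tx": 0,"ty": 0,"tz": 1.0,"ax": 0,"ay": 0,"az": 0,"claw": 40},{"tx": 0,"ty": 0,"tz": 1.0,"ax": 0,"ay": 0,"az": 0,"claw": 40}])

```text
time_s: 5.97
tcp_pos: [0.5055, 0.2492, 0.0166]
ee_rot: [[0.214, -0.977, 0.0], [-0.977, -0.214, 0.0], [0.0, -0.0, -1.0]]
wrist_force: [-1.7, -0.4, 3.3]
gripper_width: 0.605
gripper_force: 30.1
```

It's on the floor, with force rising at 16.6 mm. Release and lift.

Call:
servo_tool(deltas=[{"tx": 0,"ty": 0,"tz": -0.3,"ax": 0,"ay": 0,"az": 0,"claw": 66},{"tx": 0,"ty": 0,"tz": -0.3,"ax": 0,"ay": 0,"az": 0,"claw": 66},{"tx": 0,"ty": 0,"tz": -0.3,"ax": 0,"ay": 0,"az": 0,"claw": 66},{"tx": 0,"ty": 0,"tz": -10,"ax": 0,"ay": 0,"az": 0,"claw": 66},{"tx": 0,"ty": 0,"tz": -40,"ax": 0,"ay": 0,"az": 0,"claw": 66},{"tx": 0,"ty": 0,"tz": -80,"ax": 0,"ay": 0,"az": 0,"claw": 66},{"tx": 0,"ty": 0,"tz": -100,"ax": 0,"ay": 0,"az": 0,"claw": 66},{"tx": 0,"ty": 0,"tz": -100,"ax": 0,"ay": 0,"az": 0,"claw": 66}])

```text
time_s: 6.63
tcp_pos: [0.5086, 0.2514, 0.1224]
ee_rot: [[0.215, -0.977, 0.01], [-0.977, -0.215, 0.007], [-0.005, -0.011, -1.0]]
wrist_force: [0.7, 0.4, 0.1]
gripper_width: 0.758
gripper_force: 0.0
```

```bash
python3 -c "
from plan import *
plan(99.5,(.676,-.0095,.10),(.676,-.0095,.019))
"
```

```text
t 6.63 p [0.5086 0.2514 0.1224] yang -167.6 az -1.52 j6 -30 w 65.9 F [0.7 0.4 0.1] 0.0
[ 290.9 -107.2   22.3]
[ 291.2 -106.3  103.3]
```

Call:
servo_tool(deltas=[{"tx": 291,"ty": -107,"tz": 22,"ax": 0,"ay": 0,"az": -1.52,"claw": 60},{"tx": 291,"ty": -107,"tz": 22,"ax": 0,"ay": 0,"az": -1.52,"claw": 60},{"tx": 291,"ty": -107,"tz": 22,"ax": 0,"ay": 0,"az": -1.52,"claw": 60},{"tx": 291,"ty": -107,"tz": 22,"ax": 0,"ay": 0,"az": -1.52,"claw": 60},{"tx": 291,"ty": -107,"tz": 22,"ax": 0,"ay": 0,"az": -1.52,"claw": 60},{"tx": 291,"ty": -107,"tz": 22,"ax": 0,"ay": 0,"az": -1.52,"claw": 60},{"tx": 291,"ty": -107,"tz": 22,"ax": 0,"ay": 0,"az": -1.52,"claw": 60},{"tx": 291,"ty": -107,"tz": 22,"ax": 0,"ay": 0,"az": -1.52,"claw": 60},{"tx": 291,"ty": -107,"tz": 22,"ax": 0,"ay": 0,"az": -1.52,"claw": 60},{"tx": 291,"ty": -107,"tz": 22,"ax": 0,"ay": 0,"az": -1.52,"claw": 60},{"tx": 291,"ty": -107,"tz": 22,"ax": 0,"ay": 0,"az": -1.52,"claw": 60},{"tx": 291,"ty": -107,"tz": 22,"ax": 0,"ay": 0,"az": -1.52,"claw": 60}])

```text
time_s: 7.63
tcp_pos: [0.6718, -0.013, 0.0934]
ee_rot: [[0.996, 0.091, -0.001], [0.091, -0.996, -0.0], [-0.001, -0.0, -1.0]]
wrist_force: [-0.3, 0.2, 0.3]
gripper_width: 0.686
gripper_force: 0.0
```

Call:
servo_tool(deltas=[{"tx": 0,"ty": 0,"tz": 0,"ax": 0,"ay": 0,"az": -0.02,"claw": 60},{"tx": 0,"ty": 0,"tz": 0,"ax": 0,"ay": 0,"az": -0.02,"claw": 60}])

```text
time_s: 7.8
tcp_pos: [0.6718, -0.0124, 0.0938]
ee_rot: [[0.995, 0.103, -0.001], [0.103, -0.995, -0.0], [-0.001, 0.0, -1.0]]
wrist_force: [0.5, -0.5, 0.1]
gripper_width: 0.692
gripper_force: 0.0
```

```bash
python3 -c "
from plan import *
plan(99.5,(.676,-.0095,.10),(.676,-.0095,.019))
cv2.imwrite('pics/w2.png',capture('wrist')[60:300])
cv2.imwrite('pics/t2.png',capture('top')[130:350,60:420])
"
```

```text
t 7.8 p [ 0.6718 -0.0124  0.0938] yang -84.1 az -0.062 j6 83 w 60.2 F [ 0.5 -0.5  0.1] 0.0
[ 4.4 -2.4 -6.2]
[ 4.5 -2.4 74.8]
```

View pics/w2.png

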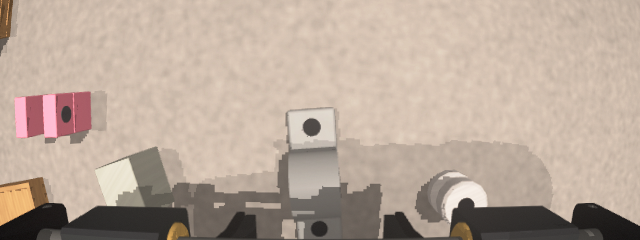

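The pillow block lies between the fingers, with bolt holes at (311,187) and (319,289) in full-frame pixels. I'll compute its pose from the holes.

```bash
cat >> plan.py <<'E'
def wpix(u,v,z):
    k=cal('wrist');s=sense();R=np.array(s['ee_rot']);H=np.array(k['hand_eye'])
    d=np.array([u-k['cx'],v-k['cy']]);r=np.hypot(*d);t=r/k['fx']
    ray=R@H[:3,:3]@np.r_[d/max(r,1e-9)*np.sin(t),np.cos(t)];o=np.array(s['tcp_pos'])+R@H[:3,3]
    return o+ray*(z-o[2])/ray[2]
E
python3 -c "
from plan import *
a=wpix(311,187,.01);b=wpix(319,289,.01);d=a-b
print(a,b,(a+b)/2,np.hypot(*d[:2]),np.degrees(np.arctan2(d[1],d[0])))"
```

```text
[ 0.71190089 -0.00284858  0.01      ] [ 0.64046963 -0.01558232  0.01      ] [ 0.67618526 -0.00921545  0.01      ] 0.07255737204343654 10.10769491555869
```

Call:
servo_tool(deltas=[{"tx": 4.5,"ty": -2.7,"tz": 0,"ax": 0,"ay": 0,"az": -0.068,"claw": 60},{"tx": 4.5,"ty": -2.7,"tz": 35,"ax": 0,"ay": 0,"az": -0.068,"claw": 60},{"tx": 4.5,"ty": -2.7,"tz": 60,"ax": 0,"ay": 0,"az": -0.068,"claw": 60},{"tx": 4.5,"ty": -2.7,"tz": 75,"ax": 0,"ay": 0,"az": -0.068,"claw": 60},{"tx": 4.5,"ty": -2.7,"tz": 75,"ax": 0,"ay": 0,"az": -0.068,"claw": 60},{"tx": 4.5,"ty": -2.7,"tz": 75,"ax": 0,"ay": 0,"az": -0.068,"claw": 20},{"tx": 4.5,"ty": -2.7,"tz": 75,"ax": 0,"ay": 0,"az": -0.068,"claw": 20},{"tx": 4.5,"ty": -2.7,"tz": 75,"ax": 0,"ay": 0,"az": -0.068,"claw": 20},{"tx": 4.5,"ty": -2.7,"tz": 75,"ax": 0,"ay": 0,"az": -0.068,"claw": 20},{"tx": 4.5,"ty": -2.7,"tz": 75,"ax": 0,"ay": 0,"az": -0.068,"claw": 20},{"tx": 4.5,"ty": -2.7,"tz": 75,"ax": 0,"ay": 0,"az": -0.068,"claw": 20}])

```text
time_s: 8.82
tcp_pos: [0.6767, -0.0091, 0.02]
ee_rot: [[0.985, 0.173, 0.002], [0.173, -0.985, 0.0], [0.002, 0.0, -1.0]]
wrist_force: [-0.0, 0.6, 1.5]
gripper_width: 0.345
gripper_force: 30.0
```

```bash
python3 -c "
from plan import *
b=bay(-38,48);print(b)
plan(102.2,(*b,.12),(*b,.025))
"
```

```text
[0.48821461 0.32938562]
t 8.82 p [ 0.6767 -0.0091  0.02  ] yang -80.1 az -0.039 j6 87 w 30.0 F [-0.   0.6  1.5] 30.0
[-127.  -365.9 -100.2]
[-127.2 -365.9   -5.2]
```

Call:
servo_tool(deltas=[{"tx": 0,"ty": 0,"tz": -25,"ax": 0,"ay": 0,"az": 0,"claw": 20},{"tx": 0,"ty": 0,"tz": -60,"ax": 0,"ay": 0,"az": 0,"claw": 20},{"tx": -10,"ty": -25,"tz": -85,"ax": 0,"ay": 0,"az": 0,"claw": 20},{"tx": -22,"ty": -60,"tz": -90,"ax": 0,"ay": 0,"az": -0.04,"claw": 20},{"tx": -35,"ty": -98,"tz": -90,"ax": 0,"ay": 0,"az": -0.04,"claw": 20},{"tx": -48,"ty": -136,"tz": -90,"ax": 0,"ay": 0,"az": -0.04,"claw": 20},{"tx": -61,"ty": -174,"tz": -90,"ax": 0,"ay": 0,"az": -0.04,"claw": 20},{"tx": -74,"ty": -212,"tz": -90,"ax": 0,"ay": 0,"az": -0.04,"claw": 20},{"tx": -87,"ty": -250,"tz": -90,"ax": 0,"ay": 0,"az": -0.04,"claw": 20},{"tx": -100,"ty": -288,"tz": -90,"ax": 0,"ay": 0,"az": -0.04,"claw": 20},{"tx": -113,"ty": -326,"tz": -90,"ax": 0,"ay": 0,"az": -0.04,"claw": 20},{"tx": -122,"ty": -352,"tz": -90,"ax": 0,"ay": 0,"az": -0.04,"claw": 20}])

```text
time_s: 9.82
tcp_pos: [0.4929, 0.3188, 0.1085]
ee_rot: [[0.977, 0.214, -0.001], [0.214, -0.977, 0.0], [-0.001, -0.0, -1.0]]
wrist_force: [0.2, 0.4, -3.4]
gripper_width: 0.343
gripper_force: 30.0
```

Call:
servo_tool(deltas=[{"tx": -5,"ty": -13,"tz": 10,"ax": 0,"ay": 0,"az": 0,"claw": 20},{"tx": -5,"ty": -14,"tz": 30,"ax": 0,"ay": 0,"az": 0,"claw": 20},{"tx": -5,"ty": -14,"tz": 40,"ax": 0,"ay": 0,"az": 0,"claw": 20},{"tx": -5,"ty": -14,"tz": 40,"ax": 0,"ay": 0,"az": 0,"claw": 20}])

```text
time_s: 10.15
tcp_pos: [0.4852, 0.3266, 0.0653]
ee_rot: [[0.977, 0.211, -0.006], [0.211, -0.978, -0.006], [-0.007, 0.004, -1.0]]
wrist_force: [0.3, 0.0, -2.9]
gripper_width: 0.344
gripper_force: 30.0
```

```bash
python3 -c "
from plan import *
b=bay(-38,48)
plan(102.2,(*b,.024))
cv2.imwrite('pics/t3.png',cv2.resize(capture('top')[150:350,50:290],None,fx=3,fy=3))
"
```

```text
t 10.15 p [0.4852 0.3266 0.0653] yang -77.8 az -0.0 j6 52 w 29.9 F [ 0.3  0.  -2.9] 30.0
[ 3.9 -2.2 41.3]
```

View pics/t3.png

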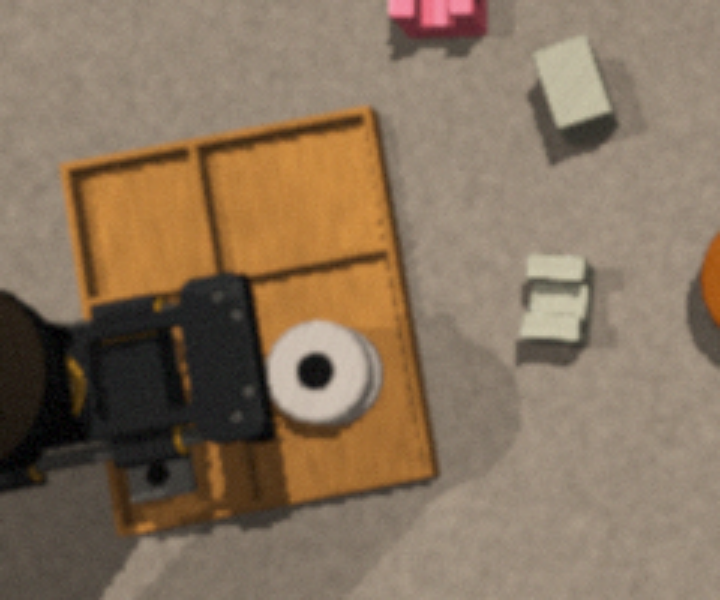

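The pulley stands in its bay at about (318,370). The pillow block is over the long narrow bay, with a visible foot hole at (157,472). I'll correct by 3 mm and lower.

Call:
servo_tool(deltas=[{"tx": 3,"ty": -1.5,"tz": 10,"ax": 0,"ay": 0,"az": 0,"claw": 20},{"tx": 3,"ty": -1.5,"tz": 20,"ax": 0,"ay": 0,"az": 0,"claw": 20},{"tx": 3,"ty": -1.5,"tz": 29,"ax": 0,"ay": 0,"az": 0,"claw": 20},{"tx": 3,"ty": -1.5,"tz": 34,"ax": 0,"ay": 0,"az": 0,"claw": 20},{"tx": 3,"ty": -1.5,"tz": 36,"ax": 0,"ay": 0,"az": 0,"claw": 20},{"tx": 3,"ty": -1.5,"tz": 37,"ax": 0,"ay": 0,"az": 0,"claw": 20},{"tx": 3,"ty": -1.5,"tz": 37,"ax": 0,"ay": 0,"az": 0,"claw": 20}])

```text
time_s: 10.78
tcp_pos: [0.4901, 0.3312, 0.0319]
ee_rot: [[0.977, 0.212, 0.0], [0.212, -0.977, -0.0], [0.0, 0.0, -1.0]]
wrist_force: [-0.0, -0.4, -3.1]
gripper_width: 0.341
gripper_force: 30.0
```

Call:
servo_tool(deltas=[{"tx": -2,"ty": 1,"tz": 2.5,"ax": 0,"ay": 0,"az": 0,"claw": 20},{"tx": -2,"ty": 1,"tz": 5,"ax": 0,"ay": 0,"az": 0,"claw": 20},{"tx": -2,"ty": 1,"tz": 6.5,"ax": 0,"ay": 0,"az": 0,"claw": 20},{"tx": -2,"ty": 1,"tz": 7.5,"ax": 0,"ay": 0,"az": 0,"claw": 20},{"tx": -2,"ty": 1,"tz": 7.5,"ax": 0,"ay": 0,"az": 0,"claw": 20}])

```text
time_s: 11.2
tcp_pos: [0.4881, 0.3298, 0.0243]
ee_rot: [[0.977, 0.212, -0.0], [0.212, -0.977, -0.0], [-0.0, 0.0, -1.0]]
wrist_force: [0.6, -0.1, -3.1]
gripper_width: 0.34
gripper_force: 30.0
```

Call:
servo_tool(deltas=[{"tx": 0,"ty": 0,"tz": 0.5,"ax": 0,"ay": 0,"az": 0,"claw": 20},{"tx": 0,"ty": 0,"tz": 1,"ax": 0,"ay": 0,"az": 0,"claw": 20},{"tx": 0,"ty": 0,"tz": 1,"ax": 0,"ay": 0,"az": 0,"claw": 20}])

```text
time_s: 11.45
tcp_pos: [0.4883, 0.3299, 0.024]
ee_rot: [[0.977, 0.212, 0.0], [0.212, -0.977, 0.0], [0.0, -0.0, -1.0]]
wrist_force: [-0.8, -0.3, 0.0]
gripper_width: 0.341
gripper_force: 30.0
```

Contact. Release, lift, then plan the fork.

Call:
servo_tool(deltas=[{"tx": 0,"ty": 0,"tz": 0,"ax": 0,"ay": 0,"az": 0,"claw": 44},{"tx": 0,"ty": 0,"tz": 0,"ax": 0,"ay": 0,"az": 0,"claw": 44},{"tx": 0,"ty": 0,"tz": 0,"ax": 0,"ay": 0,"az": 0,"claw": 44},{"tx": 0,"ty": 0,"tz": -10,"ax": 0,"ay": 0,"az": 0,"claw": 44},{"tx": 0,"ty": 0,"tz": -40,"ax": 0,"ay": 0,"az": 0,"claw": 44},{"tx": 0,"ty": 0,"tz": -75,"ax": 0,"ay": 0,"az": 0,"claw": 60},{"tx": 0,"ty": 0,"tz": -90,"ax": 0,"ay": 0,"az": 0,"claw": 70}])

```text
time_s: 12.03
tcp_pos: [0.4903, 0.3315, 0.1188]
ee_rot: [[0.977, 0.213, 0.006], [0.213, -0.977, 0.005], [0.007, -0.003, -1.0]]
wrist_force: [-0.0, 0.5, 0.7]
gripper_width: 0.583
gripper_force: 0.0
```

```bash
python3 -c "
from plan import *
plan(176,(.547,.1225,.10),(.547,.1225,.02))
"
```

```text
t 12.03 p [0.4903 0.3315 0.1188] yang -77.7 az -1.286 j6 52 w 50.7 F [-0.   0.5  0.7] 0.0
[ 10.6 216.3  18.1]
[ 10.1 216.6  98.1]
```

Call:
servo_tool(deltas=[{"tx": 10,"ty": 216,"tz": 15,"ax": 0,"ay": 0,"az": -1.286,"claw": 72},{"tx": 10,"ty": 216,"tz": 15,"ax": 0,"ay": 0,"az": -1.286,"claw": 72},{"tx": 10,"ty": 216,"tz": 15,"ax": 0,"ay": 0,"az": -1.286,"claw": 72},{"tx": 10,"ty": 216,"tz": 15,"ax": 0,"ay": 0,"az": -1.286,"claw": 72},{"tx": 10,"ty": 216,"tz": 15,"ax": 0,"ay": 0,"az": -1.286,"claw": 72},{"tx": 10,"ty": 216,"tz": 15,"ax": 0,"ay": 0,"az": -1.286,"claw": 72},{"tx": 10,"ty": 216,"tz": 15,"ax": 0,"ay": 0,"az": -1.286,"claw": 72},{"tx": 10,"ty": 216,"tz": 15,"ax": 0,"ay": 0,"az": -1.286,"claw": 72},{"tx": 10,"ty": 216,"tz": 15,"ax": 0,"ay": 0,"az": -1.286,"claw": 72},{"tx": 10,"ty": 216,"tz": 15,"ax": 0,"ay": 0,"az": -1.286,"claw": 72},{"tx": 10,"ty": 216,"tz": 15,"ax": 0,"ay": 0,"az": -1.286,"claw": 72},{"tx": 10,"ty": 216,"tz": 15,"ax": 0,"ay": 0,"az": -1.286,"claw": 72}])

```text
time_s: 13.03
tcp_pos: [0.5442, 0.1208, 0.0994]
ee_rot: [[0.07, 0.998, 0.001], [0.998, -0.07, 0.0], [0.001, 0.001, -1.0]]
wrist_force: [0.6, 0.0, 0.0]
gripper_width: 0.83
gripper_force: 0.0
```

```bash
python3 -c "
from plan import *
plan(176,(.547,.1225,.10),(.547,.1225,.02))
cv2.imwrite('pics/w3.png',capture('wrist')[60:300])
"
```

```text
t 13.03 p [0.5442 0.1208 0.0994] yang -4.0 az -0.0 j6 147 w 72.2 F [0.6 0.  0. ] 0.0
[ 1.9  2.7 -0.6]
[ 1.8  2.6 79.4]
```

View pics/w3.png

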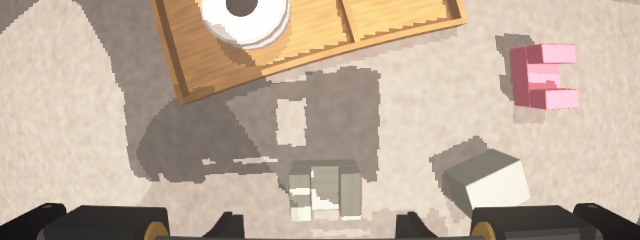

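The grey slotted fork is between the fingers, with prongs at u≈291 and 361 and its edge parallel to the fingers. I'll grip it.

Call:
servo_tool(deltas=[{"tx": 2,"ty": 3,"tz": 0,"ax": 0,"ay": 0,"az": 0,"claw": 72},{"tx": 2,"ty": 3,"tz": 35,"ax": 0,"ay": 0,"az": 0,"claw": 72},{"tx": 2,"ty": 3,"tz": 65,"ax": 0,"ay": 0,"az": 0,"claw": 72},{"tx": 2,"ty": 3,"tz": 80,"ax": 0,"ay": 0,"az": 0,"claw": 72},{"tx": 2,"ty": 3,"tz": 80,"ax": 0,"ay": 0,"az": 0,"claw": 72},{"tx": 2,"ty": 3,"tz": 80,"ax": 0,"ay": 0,"az": 0,"claw": 34},{"tx": 2,"ty": 3,"tz": 80,"ax": 0,"ay": 0,"az": 0,"claw": 34},{"tx": 2,"ty": 3,"tz": 80,"ax": 0,"ay": 0,"az": 0,"claw": 34},{"tx": 2,"ty": 3,"tz": 80,"ax": 0,"ay": 0,"az": 0,"claw": 34},{"tx": 2,"ty": 3,"tz": 80,"ax": 0,"ay": 0,"az": 0,"claw": 34},{"tx": 2,"ty": 3,"tz": 80,"ax": 0,"ay": 0,"az": 0,"claw": 34}])

```text
time_s: 14.0
tcp_pos: [0.5476, 0.1229, 0.0196]
ee_rot: [[0.071, 0.997, 0.002], [0.997, -0.071, 0.001], [0.001, 0.002, -1.0]]
wrist_force: [-0.4, 0.2, 3.6]
gripper_width: 0.503
gripper_force: 29.8
```

```bash
python3 -c "
from plan import *
b=bay(62,-35);print(b)
plan(12.2,(*b,.12),(*b,.025))
"
```

```text
[0.60349615 0.26939258]
t 14.0 p [0.5476 0.1229 0.0196] yang -4.1 az -0.284 j6 147 w 43.8 F [-0.4  0.2  3.6] 29.8
[ 150.2   45.5 -100.2]
[150.1  45.3  -5.2]
```

Call:
servo_tool(deltas=[{"tx": 0,"ty": 0,"tz": -25,"ax": 0,"ay": 0,"az": 0,"claw": 34},{"tx": 0,"ty": 0,"tz": -60,"ax": 0,"ay": 0,"az": 0,"claw": 34},{"tx": 30,"ty": 9,"tz": -72,"ax": 0,"ay": 0,"az": -0.1,"claw": 34},{"tx": 65,"ty": 20,"tz": -72,"ax": 0,"ay": 0,"az": -0.2,"claw": 34},{"tx": 100,"ty": 30,"tz": -72,"ax": 0,"ay": 0,"az": -0.284,"claw": 34},{"tx": 130,"ty": 39,"tz": -72,"ax": 0,"ay": 0,"az": -0.284,"claw": 34},{"tx": 145,"ty": 44,"tz": -72,"ax": 0,"ay": 0,"az": -0.284,"claw": 34},{"tx": 150,"ty": 45,"tz": -65,"ax": 0,"ay": 0,"az": -0.284,"claw": 34},{"tx": 150,"ty": 45,"tz": -45,"ax": 0,"ay": 0,"az": -0.284,"claw": 34},{"tx": 150,"ty": 45,"tz": -25,"ax": 0,"ay": 0,"az": -0.284,"claw": 34},{"tx": 150,"ty": 45,"tz": -16,"ax": 0,"ay": 0,"az": -0.284,"claw": 34},{"tx": 150,"ty": 45,"tz": -15,"ax": 0,"ay": 0,"az": -0.284,"claw": 34}])

```text
time_s: 15.0
tcp_pos: [0.6, 0.2669, 0.03]
ee_rot: [[-0.21, 0.978, -0.006], [0.978, 0.21, -0.004], [-0.003, -0.007, -1.0]]
wrist_force: [-0.7, 0.6, -1.7]
gripper_width: 0.505
gripper_force: 29.8
```

```bash
python3 -c "
from plan import *
b=bay(62,-35)
plan(12.2,(*b,.0236))
"
```

```text
t 15.0 p [0.6    0.2669 0.03  ] yang 12.1 az -0.001 j6 154 w 43.9 F [-0.7  0.6 -1.7] 29.8
[1.7 4.  6.4]
```

Call:
servo_tool(deltas=[{"tx": 0.5,"ty": 1.5,"tz": 0,"ax": 0,"ay": 0,"az": 0,"claw": 34},{"tx": 0.5,"ty": 1.5,"tz": 2,"ax": 0,"ay": 0,"az": 0,"claw": 34},{"tx": 0.5,"ty": 1.5,"tz": 4,"ax": 0,"ay": 0,"az": 0,"claw": 34},{"tx": 0.5,"ty": 1.5,"tz": 5.5,"ax": 0,"ay": 0,"az": 0,"claw": 34},{"tx": 0.5,"ty": 1.5,"tz": 5.5,"ax": 0,"ay": 0,"az": 0,"claw": 34}])

```text
time_s: 15.42
tcp_pos: [0.6039, 0.2699, 0.0284]
ee_rot: [[-0.211, 0.977, 0.0], [0.977, 0.211, 0.0], [0.0, 0.0, -1.0]]
wrist_force: [-0.5, -0.5, -3.1]
gripper_width: 0.503
gripper_force: 29.8
```

Call:
servo_tool(deltas=[{"tx": 0,"ty": 0,"tz": 1.5,"ax": 0,"ay": 0,"az": 0,"claw": 34},{"tx": 0,"ty": 0,"tz": 3,"ax": 0,"ay": 0,"az": 0,"claw": 34},{"tx": 0,"ty": 0,"tz": 4,"ax": 0,"ay": 0,"az": 0,"claw": 34},{"tx": 0,"ty": 0,"tz": 4.5,"ax": 0,"ay": 0,"az": 0,"claw": 34},{"tx": 0,"ty": 0,"tz": 4.5,"ax": 0,"ay": 0,"az": 0,"claw": 34}])

```text
time_s: 15.83
tcp_pos: [0.6038, 0.2698, 0.0237]
ee_rot: [[-0.211, 0.977, -0.0], [0.977, 0.211, -0.0], [-0.0, -0.0, -1.0]]
wrist_force: [-1.1, -0.7, -1.4]
gripper_width: 0.506
gripper_force: 29.8
```

Call:
servo_tool(deltas=[{"tx": 0,"ty": 0,"tz": 0.4,"ax": 0,"ay": 0,"az": 0,"claw": 34},{"tx": 0,"ty": 0,"tz": 0.7,"ax": 0,"ay": 0,"az": 0,"claw": 34},{"tx": 0,"ty": 0,"tz": 0.7,"ax": 0,"ay": 0,"az": 0,"claw": 34}])

```text
time_s: 16.08
tcp_pos: [0.6038, 0.2698, 0.0236]
ee_rot: [[-0.212, 0.977, 0.0], [0.977, 0.212, -0.0], [-0.0, 0.0, -1.0]]
wrist_force: [-3.2, -0.6, 5.7]
gripper_width: 0.502
gripper_force: 29.8
```

Call:
servo_tool(deltas=[{"tx": 0,"ty": 0,"tz": 0,"ax": 0,"ay": 0,"az": 0,"claw": 56},{"tx": 0,"ty": 0,"tz": 0,"ax": 0,"ay": 0,"az": 0,"claw": 56},{"tx": 0,"ty": 0,"tz": 0,"ax": 0,"ay": 0,"az": 0,"claw": 56},{"tx": 0,"ty": 0,"tz": -10,"ax": 0,"ay": 0,"az": 0,"claw": 56},{"tx": 0,"ty": 0,"tz": -40,"ax": 0,"ay": 0,"az": 0,"claw": 56},{"tx": 0,"ty": 0,"tz": -75,"ax": 0,"ay": 0,"az": 0,"claw": 60},{"tx": 0,"ty": 0,"tz": -85,"ax": 0,"ay": 0,"az": 0,"claw": 60}])

```text
time_s: 16.67
tcp_pos: [0.6071, 0.2714, 0.1143]
ee_rot: [[-0.213, 0.977, 0.009], [0.977, 0.213, 0.005], [0.002, 0.01, -1.0]]
wrist_force: [-0.0, 0.1, 1.3]
gripper_width: 0.677
gripper_force: 0.0
```

```bash
python3 -c "
from plan import *
plan(-40,(.4477,-.106,.11),(.4477,-.106,.02))
"
```

```text
t 16.67 p [0.6071 0.2714 0.1143] yang 12.3 az 0.912 j6 154 w 58.9 F [-0.   0.1  1.3] 0.0
[-334.9 -236.     1.1]
[-335.1 -237.    91.1]
```

Call:
servo_tool(deltas=[{"tx": -334,"ty": -233,"tz": 4,"ax": 0,"ay": 0,"az": 0.91,"claw": 60},{"tx": -334,"ty": -233,"tz": 4,"ax": 0,"ay": 0,"az": 0.91,"claw": 60},{"tx": -334,"ty": -233,"tz": 4,"ax": 0,"ay": 0,"az": 0.91,"claw": 60},{"tx": -334,"ty": -233,"tz": 4,"ax": 0,"ay": 0,"az": 0.91,"claw": 60},{"tx": -334,"ty": -233,"tz": 4,"ax": 0,"ay": 0,"az": 0.91,"claw": 60},{"tx": -334,"ty": -233,"tz": 4,"ax": 0,"ay": 0,"az": 0.91,"claw": 60},{"tx": -334,"ty": -233,"tz": 4,"ax": 0,"ay": 0,"az": 0.91,"claw": 60},{"tx": -334,"ty": -233,"tz": 4,"ax": 0,"ay": 0,"az": 0.91,"claw": 60},{"tx": -334,"ty": -233,"tz": 4,"ax": 0,"ay": 0,"az": 0.91,"claw": 60},{"tx": -334,"ty": -233,"tz": 4,"ax": 0,"ay": 0,"az": 0.91,"claw": 60},{"tx": -334,"ty": -233,"tz": 4,"ax": 0,"ay": 0,"az": 0.91,"claw": 60},{"tx": -334,"ty": -233,"tz": 4,"ax": 0,"ay": 0,"az": 0.91,"claw": 60}])

```text
time_s: 17.67
tcp_pos: [0.4466, -0.1072, 0.1046]
ee_rot: [[0.644, 0.765, 0.002], [0.765, -0.644, 0.0], [0.001, 0.002, -1.0]]
wrist_force: [-0.6, 1.2, -0.1]
gripper_width: 0.686
gripper_force: 0.0
```

```bash
python3 -c "
from plan import *
plan(-40,(.4477,-.106,.11),(.4477,-.106,.02))
cv2.imwrite('pics/w4.png',capture('wrist')[60:300])
"
```

```text
t 17.67 p [ 0.4466 -0.1072  0.1046] yang -40.1 az -0.002 j6 133 w 59.7 F [-0.6  1.2 -0.1] 0.0
[ 1.6  0.1 -5.4]
[ 1.5 -0.1 84.6]
```

View pics/w4.png

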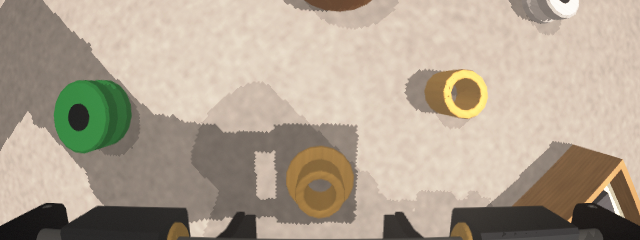

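The flanged bush's top ring is at (320,255) in full-frame pixels, within 0.2 mm of the plan. I'll grip it.

Call:
servo_tool(deltas=[{"tx": 1.5,"ty": 0.3,"tz": 25,"ax": 0,"ay": 0,"az": 0,"claw": 60},{"tx": 1.5,"ty": 0.3,"tz": 55,"ax": 0,"ay": 0,"az": 0,"claw": 60},{"tx": 1.5,"ty": 0.3,"tz": 78,"ax": 0,"ay": 0,"az": 0,"claw": 60},{"tx": 1.5,"ty": 0.3,"tz": 84,"ax": 0,"ay": 0,"az": 0,"claw": 60},{"tx": 1.5,"ty": 0.3,"tz": 84,"ax": 0,"ay": 0,"az": 0,"claw": 60},{"tx": 1.5,"ty": 0.3,"tz": 84,"ax": 0,"ay": 0,"az": 0,"claw": 22},{"tx": 1.5,"ty": 0.3,"tz": 84,"ax": 0,"ay": 0,"az": 0,"claw": 22},{"tx": 1.5,"ty": 0.3,"tz": 84,"ax": 0,"ay": 0,"az": 0,"claw": 22},{"tx": 1.5,"ty": 0.3,"tz": 84,"ax": 0,"ay": 0,"az": 0,"claw": 22},{"tx": 1.5,"ty": 0.3,"tz": 84,"ax": 0,"ay": 0,"az": 0,"claw": 22},{"tx": 1.5,"ty": 0.3,"tz": 84,"ax": 0,"ay": 0,"az": 0,"claw": 22}])

```text
time_s: 18.63
tcp_pos: [0.4484, -0.1049, 0.0205]
ee_rot: [[0.642, 0.767, 0.002], [0.767, -0.642, 0.0], [0.001, 0.001, -1.0]]
wrist_force: [-0.8, 0.4, 2.5]
gripper_width: 0.351
gripper_force: 30.0
```

```bash
python3 -c "
from plan import *
b=bay(62,48);print(b)
plan(-40,(*b,.12),(*b,.025))
"
```

```text
[0.5859562 0.3505181]
t 18.63 p [ 0.4484 -0.1049  0.0205] yang -39.9 az 0.001 j6 133 w 30.5 F [-0.8  0.4  2.5] 30.0
[ 437.6 -186.8  -99.2]
[ 437.5 -186.9   -4.2]
```

Call:
servo_tool(deltas=[{"tx": 0,"ty": 0,"tz": -25,"ax": 0,"ay": 0,"az": 0,"claw": 22},{"tx": 0,"ty": 0,"tz": -60,"ax": 0,"ay": 0,"az": 0,"claw": 22},{"tx": 20,"ty": -8,"tz": -85,"ax": 0,"ay": 0,"az": 0,"claw": 22},{"tx": 55,"ty": -23,"tz": -90,"ax": 0,"ay": 0,"az": 0,"claw": 22},{"tx": 92,"ty": -39,"tz": -90,"ax": 0,"ay": 0,"az": 0,"claw": 22},{"tx": 129,"ty": -55,"tz": -90,"ax": 0,"ay": 0,"az": 0,"claw": 22},{"tx": 166,"ty": -71,"tz": -90,"ax": 0,"ay": 0,"az": 0,"claw": 22},{"tx": 203,"ty": -87,"tz": -90,"ax": 0,"ay": 0,"az": 0,"claw": 22},{"tx": 240,"ty": -103,"tz": -90,"ax": 0,"ay": 0,"az": 0,"claw": 22},{"tx": 277,"ty": -119,"tz": -90,"ax": 0,"ay": 0,"az": 0,"claw": 22},{"tx": 314,"ty": -135,"tz": -90,"ax": 0,"ay": 0,"az": 0,"claw": 22},{"tx": 350,"ty": -150,"tz": -90,"ax": 0,"ay": 0,"az": 0,"claw": 22}])

```text
time_s: 19.63
tcp_pos: [0.5572, 0.2616, 0.1093]
ee_rot: [[0.642, 0.767, -0.001], [0.767, -0.642, -0.0], [-0.001, -0.001, -1.0]]
wrist_force: [1.1, -0.4, -1.5]
gripper_width: 0.354
gripper_force: 30.0
```

Call:
servo_tool(deltas=[{"tx": 35,"ty": -15,"tz": 0,"ax": 0,"ay": 0,"az": 0,"claw": 22},{"tx": 65,"ty": -28,"tz": 0,"ax": 0,"ay": 0,"az": 0,"claw": 22},{"tx": 82,"ty": -35,"tz": 0,"ax": 0,"ay": 0,"az": 0,"claw": 22},{"tx": 87,"ty": -37,"tz": 15,"ax": 0,"ay": 0,"az": 0,"claw": 22},{"tx": 87,"ty": -37,"tz": 30,"ax": 0,"ay": 0,"az": 0,"claw": 22},{"tx": 87,"ty": -37,"tz": 35,"ax": 0,"ay": 0,"az": 0,"claw": 22},{"tx": 87,"ty": -37,"tz": 35,"ax": 0,"ay": 0,"az": 0,"claw": 22}])

```text
time_s: 20.22
tcp_pos: [0.5832, 0.3482, 0.0716]
ee_rot: [[0.643, 0.766, -0.005], [0.766, -0.643, -0.004], [-0.007, -0.001, -1.0]]
wrist_force: [0.1, -0.2, -2.9]
gripper_width: 0.35
gripper_force: 30.0
```

```bash
python3 -c "
from plan import *
b=bay(62,48)
plan(-40,(*b,.0245))
cv2.imwrite('pics/t5.png',cv2.resize(capture('top')[150:350,50:290],None,fx=3,fy=3))
"
```

```text
t 20.22 p [0.5832 0.3482 0.0716] yang -40.0 az -0.0 j6 96 w 30.5 F [ 0.1 -0.2 -2.9] 30.0
[ 3.9  0.7 47. ]
```

View pics/t5.png

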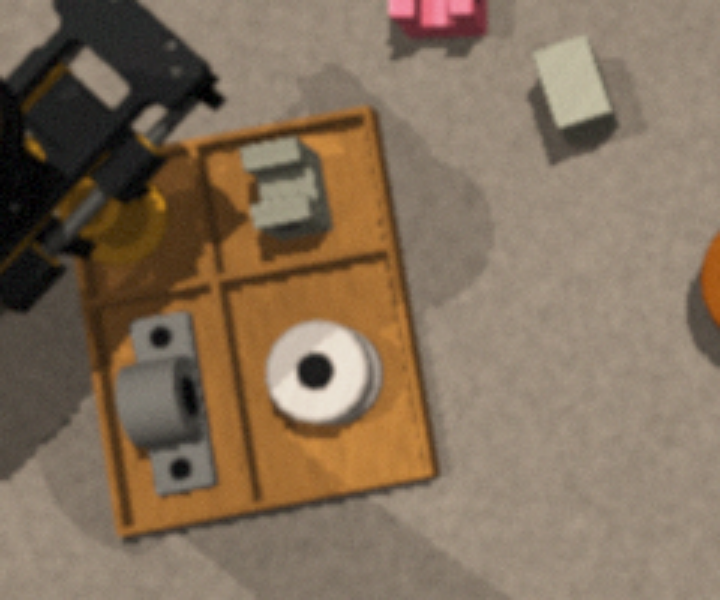

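Pulley, pillow block and fork stand in their bays, and the bush is above the smallest bay with its flange at about (130,215). I'll lower it.

Call:
servo_tool(deltas=[{"tx": 1.5,"ty": 0,"tz": 8,"ax": 0,"ay": 0,"az": 0,"claw": 22},{"tx": 1.5,"ty": 0,"tz": 16,"ax": 0,"ay": 0,"az": 0,"claw": 22},{"tx": 1.5,"ty": 0,"tz": 22,"ax": 0,"ay": 0,"az": 0,"claw": 22},{"tx": 1.5,"ty": 0,"tz": 24,"ax": 0,"ay": 0,"az": 0,"claw": 22},{"tx": 1.5,"ty": 0,"tz": 24,"ax": 0,"ay": 0,"az": 0,"claw": 22}])

```text
time_s: 20.68
tcp_pos: [0.5856, 0.3508, 0.0498]
ee_rot: [[0.642, 0.766, -0.001], [0.766, -0.642, -0.001], [-0.002, -0.0, -1.0]]
wrist_force: [-0.0, -0.2, -0.8]
gripper_width: 0.353
gripper_force: 30.0
```

```bash
python3 -c "
from plan import *
b=bay(62,48)
plan(-40,(*b,.0245))"
```

```text
t 20.68 p [0.5856 0.3508 0.0498] yang -40.0 az 0.001 j6 96 w 30.7 F [-0.  -0.2 -0.8] 30.0
[ 0.1  0.5 25.3]
```

Call:
servo_tool(deltas=[{"tx": 0,"ty": 0,"tz": 6,"ax": 0,"ay": 0,"az": 0,"claw": 22},{"tx": 0,"ty": 0,"tz": 12,"ax": 0,"ay": 0,"az": 0,"claw": 22},{"tx": 0,"ty": 0,"tz": 17,"ax": 0,"ay": 0,"az": 0,"claw": 22},{"tx": 0,"ty": 0,"tz": 20,"ax": 0,"ay": 0,"az": 0,"claw": 22},{"tx": 0,"ty": 0,"tz": 22,"ax": 0,"ay": 0,"az": 0,"claw": 22},{"tx": 0,"ty": 0,"tz": 22.5,"ax": 0,"ay": 0,"az": 0,"claw": 22},{"tx": 0,"ty": 0,"tz": 22.5,"ax": 0,"ay": 0,"az": 0,"claw": 22}])

```text
time_s: 21.27
tcp_pos: [0.586, 0.3514, 0.0281]
ee_rot: [[0.642, 0.767, -0.0], [0.767, -0.642, -0.0], [-0.0, 0.0, -1.0]]
wrist_force: [0.2, -0.8, -1.6]
gripper_width: 0.351
gripper_force: 30.0
```

Call:
servo_tool(deltas=[{"tx": 0,"ty": 0,"tz": 1.3,"ax": 0,"ay": 0,"az": 0,"claw": 22},{"tx": 0,"ty": 0,"tz": 2.4,"ax": 0,"ay": 0,"az": 0,"claw": 22},{"tx": 0,"ty": 0,"tz": 3.2,"ax": 0,"ay": 0,"az": 0,"claw": 22},{"tx": 0,"ty": 0,"tz": 3.6,"ax": 0,"ay": 0,"az": 0,"claw": 22},{"tx": 0,"ty": 0,"tz": 3.6,"ax": 0,"ay": 0,"az": 0,"claw": 22}])

```text
time_s: 21.68
tcp_pos: [0.5861, 0.3514, 0.0247]
ee_rot: [[0.642, 0.767, 0.0], [0.767, -0.642, 0.0], [0.0, 0.0, -1.0]]
wrist_force: [-0.6, 0.3, -1.5]
gripper_width: 0.354
gripper_force: 30.0
```

Call:
servo_tool(deltas=[{"tx": 0,"ty": 0,"tz": 0.4,"ax": 0,"ay": 0,"az": 0,"claw": 22},{"tx": 0,"ty": 0,"tz": 0.8,"ax": 0,"ay": 0,"az": 0,"claw": 22},{"tx": 0,"ty": 0,"tz": 0.8,"ax": 0,"ay": 0,"az": 0,"claw": 22}])

```text
time_s: 21.93
tcp_pos: [0.5861, 0.3515, 0.0246]
ee_rot: [[0.642, 0.767, 0.0], [0.767, -0.642, 0.0], [0.0, 0.0, -1.0]]
wrist_force: [-1.1, -0.5, 2.2]
gripper_width: 0.352
gripper_force: 30.0
```

Contact. Release, lift clear and back off.

Call:
servo_tool(deltas=[{"tx": 0,"ty": 0,"tz": 0,"ax": 0,"ay": 0,"az": 0,"claw": 46},{"tx": 0,"ty": 0,"tz": 0,"ax": 0,"ay": 0,"az": 0,"claw": 46},{"tx": 0,"ty": 0,"tz": 0,"ax": 0,"ay": 0,"az": 0,"claw": 46},{"tx": 0,"ty": 0,"tz": -10,"ax": 0,"ay": 0,"az": 0,"claw": 46},{"tx": 0,"ty": 0,"tz": -40,"ax": 0,"ay": 0,"az": 0,"claw": 46},{"tx": 0,"ty": 0,"tz": -80,"ax": 0,"ay": 0,"az": 0,"claw": 46},{"tx": 0,"ty": 0,"tz": -120,"ax": 0,"ay": 0,"az": 0,"claw": 46},{"tx": -30,"ty": -25,"tz": -130,"ax": 0,"ay": 0,"az": 0,"claw": 46},{"tx": -45,"ty": -55,"tz": -130,"ax": 0,"ay": 0,"az": 0,"claw": 46},{"tx": -60,"ty": -85,"tz": -130,"ax": 0,"ay": 0,"az": 0,"claw": 46},{"tx": -75,"ty": -115,"tz": -130,"ax": 0,"ay": 0,"az": 0,"claw": 46},{"tx": -75,"ty": -115,"tz": -130,"ax": 0,"ay": 0,"az": 0,"claw": 46}])

```text
time_s: 22.93
tcp_pos: [0.4454, 0.3682, 0.1553]
ee_rot: [[0.639, 0.769, -0.001], [0.769, -0.639, 0.001], [0.0, -0.001, -1.0]]
wrist_force: [-0.0, -1.3, 0.0]
gripper_width: 0.528
gripper_force: 0.0
```

```bash
python3 -c "
from plan import *
plan(-40)
a=cv2.resize(capture('top')[120:350,60:420],(780,498));b=capture('side')[130:230,190:400]
cv2.imwrite('pics/t6.png',a);cv2.imwrite('pics/s6.png',cv2.resize(b,None,fx=3.5,fy=3.5))
"
```

```text
t 22.93 p [0.4454 0.3682 0.1553] yang -39.7 az 0.005 j6 85 w 45.9 F [-0.  -1.3  0. ] 0.0
```

View pics/t6.png

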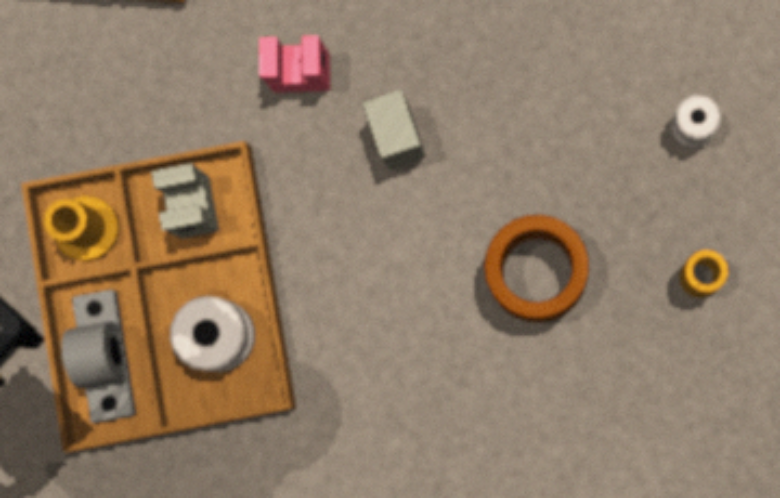

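View pics/s6.png

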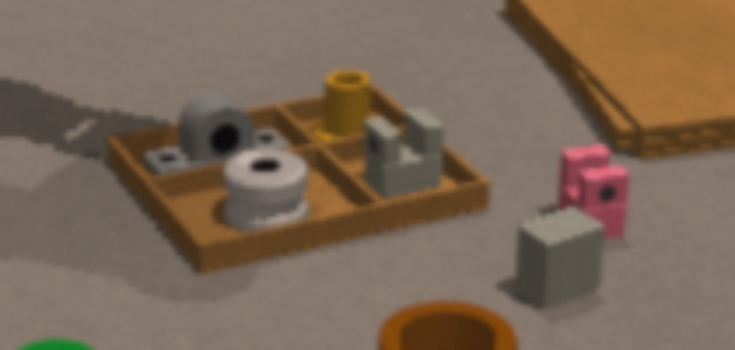

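Both views show all four parts upright in their bays and the rest undisturbed. Handing in.

```bash
python3 -c "
from station import *
print(finish_job())"
```

```text
the job is handed in; nothing more can be done
None
```

The kit is packed and handed in: larger pulley, pillow block, fork end and flanged bush stand upright in their bays, placed in that order, each lowered until it touched the floor, and nothing else was moved (about 23 s of 96 s used; no verdict came back).

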